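# Mark a tag blank in the sloping hand press

### The arm

A 6-joint arm with a two-finger parallel gripper is mounted at the origin on the work surface. World frame = base frame: x ahead of the robot, y to its left, z up, the work surface at z = 0. Lengths are in mm, angles in degrees, forces in N, time in s.
With the tool pointing down it reaches from about 300 to 850 mm from the base axis. Payload 4.2 kg.
Tool frame: the origin (TCP) lies midway between the tips of the shut fingers; the grasp point (between the pads) lies 19 mm behind it; z points along the fingers, y is the line along which they close (so a half turn about z gives the same grasp; the last joint's range is limited). The gripper opens to 91 mm and grips with 3 to 60 N. Pads are 32 mm wide; open, the fingers measure 118 mm over their backs; the gripper's body (76 mm by 178 mm) begins 60 mm behind the grasp point.
Start: joints at [-1.146, 18.312, 89.639, -0, 72.044, -1.146], TCP at [575.016, 0, 213.976] pointing down, gripper open.
Joint ranges: [-177.97, 177.97], [-48.28, 115.42], [12.27, 149.76], [-77.06, 257.06], [2.81, 150.46], [-146.56, 146.56]. Speed limits (degrees/s): [147.25, 147.25, 180, 180, 180, 180].

### API

Orientations are given as [roll, pitch, yaw] about the fixed x, y, z axes, in that order (R = Rz(yaw) Ry(pitch) Rx(roll)).
In Python, from workcell import state, grab_frame, camera_model, workorder gives the robot as it stands.
- The arm moves only by the tool carry_out, never from a script. Its argument "commands" is a list of rows, each a list of 7 numbers: the turn, a rotation vector about the tool's x, y, z in degrees, then the shift along the tool's x, y, z in mm, then the opening, from -1 (shut) to 1 (fully open). In form: [[ax, ay, az, dx, dy, dz, hand], ...]. A call has 1 to 20 rows; each row is the pose to reach, as a shift and turn from the pose commanded when the call began, along the tool's axes at that moment; what a row does not reach only later rows make up. A row lasts 1/10 s, in which the tool goes at most 50 mm and 8.59 degrees, less where a joint would pass 70% of its speed; a pose out of reach is approached as far as the arm can. A call with a gripper value outside its range is refused whole. The fingers move at their own pace and stop on an object; "force" is the grip in N (left out, the last holds). Time passes only in rows, so rows that repeat a pose let the fingers close. It gives the time, the measured TCP pose, the force, the opening and the grip force at its end, in the units of the state.
- state(): the state, without advancing time (a new reading comes with each control period).
- grab_frame(name): name is "scene" or "side" or "wrist"; returns the picture (480x640x3 uint8, red, green, blue); there is no depth.
- camera_model(name): a dict with "fx", "fy", "cx", "cy" (pixels), "origin" and "rotation" of the camera in the world; the wrist camera has in their place "mount" (4x4, takes a point from camera to tool coordinates, whose origin is the TCP and whose axes are the flange's). Camera axes: x right, y up, looking along -z (the intrinsics and any distortion apply to the point x, -y, -z); pixel columns grow to the right and rows downward; lengths in mm; the calibration is good to about 2 mm. A picture is of the moment at which its call begins: read the wrist's pose just before it. camera_model takes no time and is no camera call.
- workorder.job_done(): hands the job in; it is judged then, once.
The state is a dict: "time_s": time; "qpos": joint angles; "qvel": joint speeds; "effort": joint torques, N m; "ee_pos": TCP position; "ee_rot": TCP orientation; "force": force on the tool from outside, world axes, zero at the start; "torque": the same for the moment, N m; "gripper_width": finger opening in mm; "gripper_force": force on a finger pad.
Only numpy, scipy, OpenCV 4.12 (cv2) and the standard library are available. Lean on these libraries where they do the work, as an engineer would, in place of code of your own. Each camera call takes 0.05 s, during which the arm holds its last target. There are 200 camera calls.

### The job

Take the steel tag blank with the narrow tongue off the tooling plate and slide it, tongue first, down the sloping deck into the slot of the hand marking press until it is fully home against the stop. Then press the plunger on top of the press down to its stop, hold it there for a moment and let it spring back, leaving the blank home in the slot and nothing touching it. Do not work the press while the blank is not home, and leave the other things on the table where they are.

Things in the scene. Friction and masses are not known exactly. Their poses are not given: they have to be found in the camera images.
- blank: Steel tag blank: flat slab 12 mm thick, 150 long, 0.24 kg, lying on the tooling plate. Its body (x -5 to 75 mm) is 60 wide: grip it across y there; its tongue (x -75 to -5) is 40 wide. Origin: underside, middle of the length; -x points to the tongue's end, z up; centre of mass at x 7 mm. A plain plate of like size lies near it.
- blank_nose (a point): Middle of the tongue's end on the blank's underside (blank x -75 mm), axes as the blank's.
- nest: Sloping deck and slot of the grey hand press, fixed. Origin: on the deck's surface at the foot of the stop face (x 0), on the centre line, 50 mm above the table. +x runs uphill along the deck, away from the robot, at 30 degrees; z is square to the deck, y across. The blank is home with its tongue's end at x 0: its origin then at nest (75, 0, 0) mm, axes parallel to the nest's.
- slot_mouth (a point): On the deck at the slot's mouth, nest (58, 0, 0) mm, axes as the nest's. The slot (nest x 0 to 58) is 43 mm wide, 15 high; its block 63 wide, roof 23 above the deck. Flaring cheeks and lip, nest x 58 to 66, widen the mouth to 58 wide, 21 high. Beyond, the deck (40 wide, 10 thick) is open to nest x 135 mm, with room for fingers on both sides.
- press: Frame of the hand press, fixed: base 240 (x) x 120 (y) x 12 mm on the table, origin under its centre; it carries the nest, whose origin lies at x -60, z 50 mm of it.
- plunger_top (a point): Middle of the top of the plunger's head, a black mushroom head 36 mm across and 12 mm thick on a 12 mm stem, over the slot's block; at rest at nest x 20, y 0, z 70 mm. Axes as the nest's; the plunger moves along the nest's -z.
- plunger (a joint): Travel of the spring plunger: 0 at rest (up), 0.014 m fully down on its stop. The spring takes 5 N to start and 14 N at the stop, and returns it when released.
- tooling_plate: Fixed aluminium plate 260 (x) x 340 (y) x 12 mm with a grid of holes; origin under its centre. Two white stop bars 24 mm high stand on it: one at x -125 to -35 mm, y -7 to 7 mm; one at x 114 to 128 mm, y -50 to 50 mm. The blank and the plain plate lie on it, one on each side of y 0.
- plain_plate: Plain steel plate 140 (x) x 60 (y) x 12 mm, loose on the tooling plate, to be left alone; origin under its centre.
- bottle: White closed bottle 60 mm across and 160 mm tall, loose, beyond the work; origin under its centre.
- height_gauge: Fixed height gauge standing between the press and the tooling plate: foot 50 x 50 x 20 mm, upright column 24 (x) x 14 (y) mm up to 240 mm above the table, with a small black slide (44 x 30 x 36 mm) at 100 to 136 mm height. Origin under the centre of the foot. Carry things over it or round it.

How it is judged (in metres and radians):
On the way, in this order (a step that is already met when the one before it is completed fails the run):
1. the blank is home: tongue first in the slot, its end against the stop (within 5 mm) (x of blank_nose in the frame of nest between -0.004 and 0.005 m and y of blank_nose in the frame of nest between -0.004 and 0.004 m and z of blank_nose in the frame of nest between -0.004 and 0.006 m and angle between the x axis of blank and the x axis of nest, either way round below 0.12 rad), for 0.2 s.
2. the plunger is pressed to its stop (within 1.5 mm) and held 0.2 s, the blank home (all of step 1 and value of joint plunger above 0.0125 m), for 0.2 s.
At the end, for the whole second after the job is handed in: The blank rests in the slot, tongue first, its end within 5 mm of the stop, lying on the deck in line with it, and the plunger has sprung back to within 3 mm of its rest (all of step 1 and value of joint plunger below 0.003 m and linear speed of blank below 0.02 m/s); the robot touches nothing.
It fails at once if the plunger is pressed more than 6 mm while the blank is not home (value of joint plunger above 0.006 m and not (x of blank_nose in the frame of nest between -0.004 and 0.005 m and y of blank_nose in the frame of nest between -0.004 and 0.004 m and z of blank_nose in the frame of nest between -0.004 and 0.006 m and angle between the x axis of blank and the x axis of nest, either way round below 0.12 rad)).
It fails at once if the plain plate or bottle is pushed more than 30 mm (distance of any of plain_plate, bottle from where it was at the start of the episode above 0.03 m).
It fails at once if the bottle is tipped (angle between bottle's own z axis and vertical above 0.5 rad).
It also fails if it takes over 64 s, if anything falls off the work surface, if the arm or the gripper's body presses on something with over 40 N, if the wrist force passes 120 N, or if a joint passes its speed limit or range.

## Working session

There is one attempt and no reset: what is moved stays moved. The work goes in short steps, Python scripts to look and compute and a tool call to move; the robot and the scene stay as the last step left them, time stands still between calls to the robot, and variables do not carry over. Pictures are saved under pics/ and viewed, at most 10 in all, crops included, and the job is handed in when it is done.

Besides the shell and the picture viewer there is one more tool, called as name(argument=value, ...) on one line, values as JSON. carry_out: Moves the arm, as the interface text tells. Its arguments: {"type":"object","properties":{"commands":{"type":"array"},"force":{"type":"number"}},"required":["commands"]}

```bash
mkdir -p pics; ls; python3 - <<'E'
from workcell import *
import cv2, numpy as np
print(state())
for n in ("scene","side","wrist"):
    print(n,camera_model(n)); cv2.imwrite(f"pics/{n}0.png",cv2.cvtColor(grab_frame(n),cv2.COLOR_RGB2BGR))
E
```

```text
pics
{'time_s': 0.0, 'qpos': array([-1.14542841e+00,  1.83503706e+01,  8.97073995e+01, -6.40816344e-04,
        7.20430435e+01, -1.14522920e+00]), 'qvel': array([-0.03955199,  0.02996278, -0.07274669,  0.00995891,  0.04403918,
        0.03320524]), 'effort': array([-5.01459035e-04, -4.12465632e+01, -2.31973493e+01,  7.28826877e-02,
        4.58198413e-02, -1.41870069e-04]), 'ee_pos': array([5.74488107e+02, 1.23188533e-02, 2.13126284e+02]), 'ee_rot': array([-1.79899194e+02, -1.40579865e-03,  8.99999977e+01]), 'force': array([-0.68881779, -0.15371489,  0.06518677]), 'torque': array([ 0.00331485, -0.01619575, -0.00753089]), 'gripper_force': 0.0, 'gripper_width': 90.86151198417927}
scene {'fx': 489.11108593747866, 'fy': 489.11108593747866, 'cx': 320.65236907451816, 'cy': 245.9001742671578, 'origin': array([ 920.85090137, -505.28274095,  772.72001268]), 'rotation': array([41.688433  ,  0.85961327, 31.89388966])}
side {'fx': 477.33271834006604, 'fy': 477.33271834006604, 'cx': 306.95272857185967, 'cy': 234.98628154563858, 'origin': array([  84.58236571, -746.23685847,  708.86026879]), 'rotation': array([ 55.57105801,   0.44867181, -35.69878371])}
wrist {'fx': 383.69411919117135, 'fy': 383.69411919117135, 'cx': 316.27335719484097, 'cy': 241.32627663921252, 'mount': array([[ 4.57531462e-04,  9.63298618e-01,  2.68431672e-01,
         7.53009803e+01],
       [ 9.99999858e-01, -5.14216453e-04,  1.40864905e-04,
         2.27083999e-01],
       [ 2.73726950e-04,  2.68431569e-01, -9.63298717e-01,
        -1.71341693e+02],
       [ 0.00000000e+00,  0.00000000e+00,  0.00000000e+00,
         1.00000000e+00]])}
```

View pics/scene0.png

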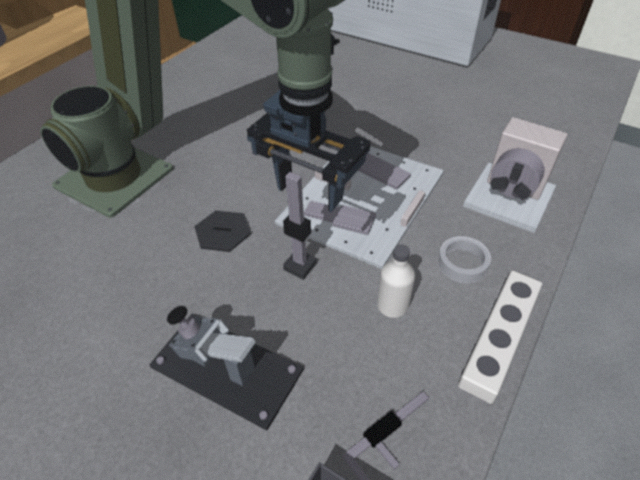

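View pics/side0.png

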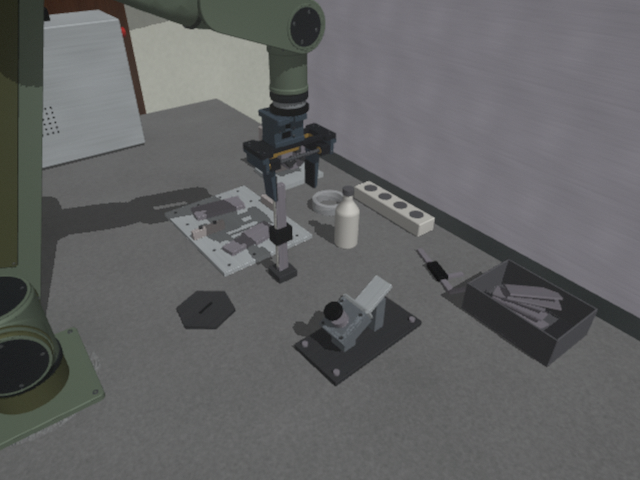

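The scene and side views show the press low centre with its deck rising away from the robot. The gauge is near scene (297,225), and the tooling plate is partly under the gripper.

```bash
cat > h.py <<'E'
from workcell import *
import cv2, numpy as np
from scipy.spatial.transform import Rotation as R
from scipy.optimize import least_squares
def T(pos,rpy):
    M=np.eye(4); M[:3,:3]=R.from_euler('xyz',rpy,degrees=True).as_matrix(); M[:3,3]=pos; return M
def cam(n,s=None):
    c=camera_model(n)
    M=T(c['origin'],c['rotation']) if n!='wrist' else T(s['ee_pos'],s['ee_rot'])@c['mount']
    return c,M
def proj(cm,P):
    c,M=cm; p=(np.atleast_2d(P)-M[:3,3])@M[:3,:3]
    return np.c_[c['cx']+c['fx']*p[:,0]/-p[:,2], c['cy']+c['fy']*(-p[:,1])/-p[:,2]]
def ray(cm,uv):
    c,M=cm; d=M[:3,:3]@[(uv[0]-c['cx'])/c['fx'],-(uv[1]-c['cy'])/c['fy'],-1]
    return M[:3,3],d
def onz(cm,uv,z):
    o,d=ray(cm,uv); return o+d*(z-o[2])/d[2]
def tri(obs):  # [(cm,uv),...] -> point and reprojection residual
    f=lambda X:np.concatenate([proj(cm,X)[0]-uv for cm,uv in obs])
    r=least_squares(f,[500,0,50]); return r.x,r.fun
def save(n,img,box=None,k=1):
    if box: img=img[box[1]:box[3],box[0]:box[2]]
    cv2.imwrite(f"pics/{n}.png",cv2.cvtColor(cv2.resize(img,None,fx=k,fy=k,interpolation=cv2.INTER_CUBIC),cv2.COLOR_RGB2BGR))
E
python3 - <<'E'
from h import *
a,b=cam('scene'),cam('side')
# rough: press base corners (x-,y..): matches by table plane
for uv in [(152,363),(192,318),(304,366),(265,423)]: print('scene',onz(a,uv,12).round())
for uv in [(296,346),(337,382),(421,322),(382,290)]: print('side',onz(b,uv,12).round())
for uv in [(281,219),(384,264),(442,165),]: print('plate scene',onz(a,uv,12).round())
for uv in [(166,213),(228,274),(311,234)]: print('plate side',onz(b,uv,12).round())
print('gauge',tri([(a,(294,176)),(b,(281,182))]),tri([(a,(299,264)),(b,(283,272))]))
print('plunger',tri([(a,(177,315)),(b,(333,311))]))
print(cam('wrist',state())[1].round(2))
E
```

```text
scene [ 447. -316.   12.]
scene [ 444. -211.   12.]
scene [ 674. -184.   12.]
scene [ 676. -299.   12.]
side [ 435. -212.   12.]
side [ 446. -325.   12.]
side [ 678. -309.   12.]
side [ 681. -190.   12.]
plate scene [437.  86.  12.]
plate scene [688.  88.  12.]
plate scene [666. 440.  12.]
plate side [421. 403.  12.]
plate side [433.  61.  12.]
plate side [684.  80.  12.]
gauge (array([546.90080019,  -3.13676488, 244.96946063]), array([-0.08858023,  0.76089222, -0.53437496, -0.79032534])) (array([541.79929814,  -1.31794724,   9.81463204]), array([-0.18087596,  1.10924153, -0.84383232, -0.98899056]))
plunger (array([ 484.24076539, -259.93284446,  114.44702779]), array([-0.15971346,  0.78615156, -0.64626562, -0.62707502]))
[[ 1.0000e+00 -0.0000e+00  0.0000e+00  5.7507e+02]
 [ 0.0000e+00  9.6000e-01  2.7000e-01  7.5300e+01]
 [-0.0000e+00 -2.7000e-01  9.6000e-01  3.8467e+02]
 [ 0.0000e+00  0.0000e+00  0.0000e+00  1.0000e+00]]
```

View pics/wrist0.png

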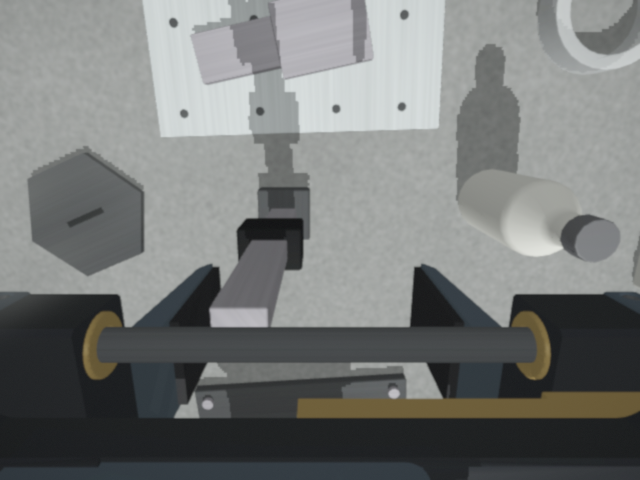

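The wrist view shows the gauge column with its top at (242,315) beside the left finger. The blank, tongue to the left, is on the tooling plate at about (200–370, 0–80). I'll check the gauge clearance before moving.

```bash
python3 - <<'E'
from h import *
w=cam('wrist',state())
print('foot',onz(w,(260,188),20),onz(w,(309,188),20),onz(w,(309,238),20))
print('coltop',[onz(w,p,240).round() for p in [(213,308),(270,308),(268,326),(250,240)]])
print('blank',[onz(w,p,24).round() for p in [(192,33),(205,84),(282,77),(372,60)]])
print('plate',[onz(w,p,12).round() for p in [(161,136),(438,128)]])
print('press',[onz(w,p,12).round() for p in [(208,404),(394,393)]])
E
```

```text
foot [521.03003989  26.2455452   20.        ] [567.58500844  26.27560914  20.        ] [567.35579004 -22.90842992  20.        ]
coltop [array([532.,   6., 240.]), array([556.,   7., 240.]), array([555.,  -2., 240.]), array([549.,  36., 240.])]
blank [array([469., 158.,  24.]), array([477., 118.,  24.]), array([545., 124.,  24.]), array([622., 137.,  24.])]
plate [array([429.,  74.,  12.]), array([688.,  81.,  12.])]
press [array([ 451., -222.,   12.]), array([ 663., -207.,   12.])]
```

The gauge column stands between the fingers, so I'll go straight up first and then look at the plate from two places.

carry_out(commands=[[0,0,0,0,0,-30,1],[0,0,0,0,0,-60,1],[0,0,0,0,0,-90,1],[0,0,0,30,0,-90,1],[0,0,0,60,-10,-90,1],[0,0,0,90,-20,-90,1],[0,0,0,110,-30,-90,1],[0,0,0,110,-30,-90,1],[0,0,0,110,-30,-90,1],[0,0,0,110,-30,-90,1]])

```text
time_s: 1.15
ee_pos: [545.3, 109.2, 303.8]
ee_rot: [180.0, 0.0, 90.0]
force: [0.1, -0.5, 0.3]
gripper_width: 91.0
gripper_force: 0.0
```

```bash
python3 - <<'E'
from h import *
s=state(); im=grab_frame('wrist'); np.save('w1.npy',im); import pickle; pickle.dump(s,open('s1.pkl','wb'))
print(s['ee_pos'],s['ee_rot'],s['qvel'].round(1)); save('w1',im)
E
```

```text
[545.32772154 109.22758251 303.77945958] [1.79998801e+02 3.20973877e-02 8.99584602e+01] [-0.5  0.1 -0.2  0.1 -0.   0.1]
```

carry_out(commands=[[0,0,0,20,20,0,1],[0,0,0,40,40,0,1],[0,0,0,40,60,0,1],[0,0,0,40,70,0,1],[0,0,0,40,70,0,1],[0,0,0,40,70,0,1],[0,0,0,40,70,0,1]])

```text
time_s: 1.9
ee_pos: [614.3, 149.5, 304.3]
ee_rot: [-180.0, 0.0, 90.0]
force: [0.5, -0.3, 0.8]
gripper_width: 91.2
gripper_force: 0.0
```

```bash
python3 - <<'E'
from h import *
s=state(); im=grab_frame('wrist'); np.save('w2.npy',im); import pickle; pickle.dump(s,open('s2.pkl','wb'))
print(s['ee_pos'],s['ee_rot'],s['qvel'].round(1))
save('w12',np.hstack([np.load('w1.npy')[:300],im[:300]]),k=0.625)
a=np.load('w1.npy')[:300]; both=np.vstack([a,im[:300]]); save('wv',both)
E
```

```text
[614.34674242 149.45725759 304.28100587] [-1.79991925e+02  6.23631292e-06  8.99631472e+01] [ 0.3 -0.2  0.1 -0.1 -0.  -0. ]
```

View pics/wv.png

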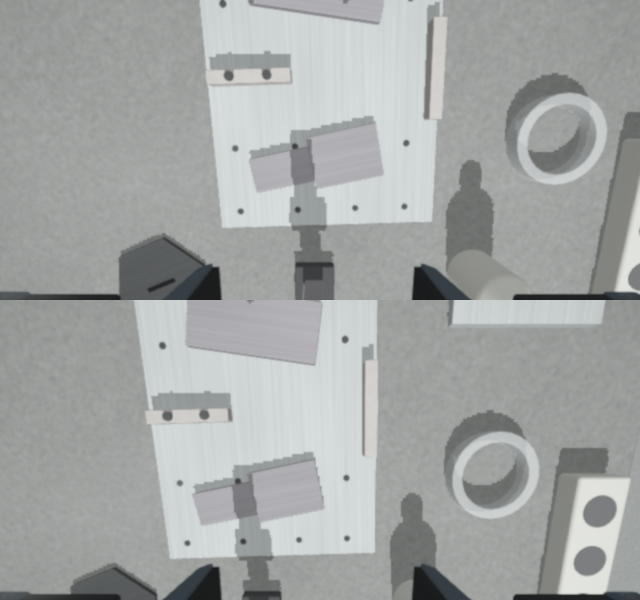

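Both views show the blank's tongue to the left. In view 1 the body's right corners are at (374,118) and (383,174), and the tongue's at (250,157) and (257,192). In view 2 they are at (312,155), (324,209), (193,191) and (201,224).

```bash
python3 - <<'E'
from h import *
import pickle
# blank corners: (x,y) body far: (75,30),(75,-30), tongue (-75,20),(-75,-20), shoulder (-5,-30)
xy=np.array([[75,30],[75,-30],[-75,20],[-75,-20],[-5,-30]])
px={1:[(374,118),(383,174),(250,157),(257,192),(315,187)],2:[(312,155),(324,209),(193,191),(201,224),(259,220)]}
cms=[];uvs=[]
for k in (1,2):
    g=cv2.cvtColor(np.load(f'w{k}.npy'),cv2.COLOR_RGB2GRAY)
    p=cv2.cornerSubPix(g,np.array(px[k],np.float32).reshape(-1,1,2),(4,4),(-1,-1),(3,50,.01)).reshape(-1,2)
    print((p-px[k]).round(1).tolist()); cms.append(cam('wrist',pickle.load(open(f's{k}.pkl','rb')))); uvs.append(p)
for i in range(5):
    X,r=tri([(cms[0],uvs[0][i]),(cms[1],uvs[1][i])]); print(xy[i],X.round(1),r.round(1))
def f(q):
    t=np.radians(q[3]);c,s=np.cos(t),np.sin(t)
    P=np.c_[q[0]+c*xy[:,0]-s*xy[:,1],q[1]+s*xy[:,0]+c*xy[:,1],np.full(5,q[2])]
    return np.concatenate([(proj(cm,P)-u).ravel() for cm,u in zip(cms,uvs)])
r=least_squares(f,[545,145,24,9],loss='soft_l1'); print(r.x.round(2),f(r.x).round(1))
E
```

```text
[[-1.6, -2.4], [0.3, 0.0], [0.6, -0.5], [-0.3, 0.0], [1.4, 0.9]]
[[0.4, -3.4], [0.3, -1.1], [1.6, 1.2], [-0.5, 0.9], [0.0, 0.0]]
[75 30] [610.  205.1  11.8] [-0. -0.  0.  0.]
[ 75 -30] [624.1 139.6  20.1] [-0. -0.  0.  0.]
[-75  20] [469.9 159.3  21.5] [ 0.3  0.4 -0.3 -0.4]
[-75 -20] [475.4 119.6  26. ] [-0.2 -0.3  0.2  0.3]
[ -5 -30] [545.2 123.9  19.7] [-0.3 -0.6  0.3  0.6]
[543.92 155.15  21.81  12.51] [ 1.7  3.7 -0.1 -2.1 -2.8  1.2  0.1 -0.6 -0.1 -1.1  0.5  4.4 -0.4 -1.8
 -3.2  0.3  0.9 -0.3  0.3  0.2]
```

carry_out(commands=[[0,0,0,-50,-10,-10,1],[0,0,0,-100,-20,-10,1],[0,0,0,-150,-30,-10,1],[0,0,0,-200,-40,-10,1],[0,0,0,-250,-50,-10,1],[0,0,0,-300,-50,-10,1],[0,0,0,-350,-50,-10,1],[0,0,0,-400,-50,-10,1],[0,0,0,-440,-50,-10,1],[0,0,0,-440,-50,-10,1],[0,0,0,-440,-50,-10,1],[0,0,0,-440,-50,-10,1],[0,0,0,-440,-50,-10,1],[0,0,0,-440,-50,-10,1],[0,0,0,-440,-50,-10,1],[0,0,0,-440,-50,-10,1]])

```text
time_s: 3.55
ee_pos: [565.1, -289.4, 314.1]
ee_rot: [180.0, 0.0, 90.0]
force: [0.2, -0.7, 0.9]
gripper_width: 91.0
gripper_force: 0.0
```

```bash
python3 - <<'E'
from h import *
import pickle
s=state(); im=grab_frame('wrist'); np.save('w3.npy',im); pickle.dump(s,open('s3.pkl','wb'))
print(s['ee_pos'],s['ee_rot'],s['qvel'].round(1))
for n in ('scene','side'): np.save(n+'3.npy',grab_frame(n))
E
```

```text
[ 565.13982913 -289.40399916  314.13858148] [1.79985485e+02 3.51148053e-03 9.00497363e+01] [-0.3  0.1 -0.1 -0.  -0.1  0.1]
```

carry_out(commands=[[0,0,0,0,-40,0,1],[0,0,0,-20,-80,0,1],[0,0,0,-20,-100,0,1],[0,0,0,-20,-100,0,1],[0,0,0,-20,-100,0,1],[0,0,0,-20,-100,0,1]])

```text
time_s: 4.3
ee_pos: [466.0, -309.9, 313.9]
ee_rot: [180.0, -0.0, 90.0]
force: [-0.0, -0.7, -0.6]
gripper_width: 91.3
gripper_force: 0.0
```

```bash
python3 - <<'E'
from h import *
import pickle
s=state(); im=grab_frame('wrist'); np.save('w4.npy',im); pickle.dump(s,open('s4.pkl','wb'))
print(s['ee_pos'],s['ee_rot'],s['qvel'].round(1))
c=lambda i,x0:np.load(f'w{i}.npy')[:300,x0:x0+400]
save('p34',np.hstack([c(3,120),c(4,200)]))
E
```

```text
[ 466.03174439 -309.93948267  313.85435156] [ 1.79959379e+02 -1.80619384e-03  9.00337993e+01] [ 0.3  0.5 -0.1 -0.2  0.2 -0.1]
```

View pics/p34.png

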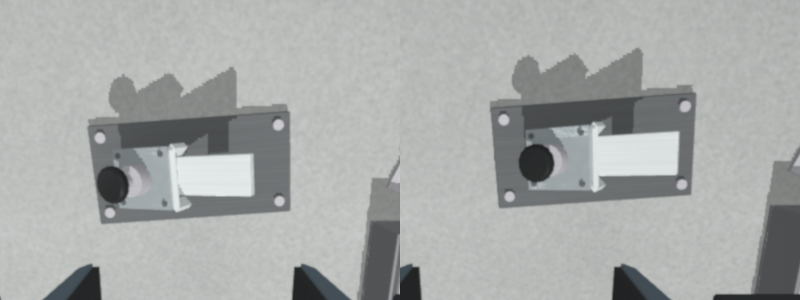

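View 3 (crop offset 120): plunger head at (112,185), deck end corners (252,154)/(254,195). View 4 (offset 200): head at local (137,162), deck end (279,132)/(279,175). Next I'll fit the press and the blank with edge and blob refinement.

```bash
cat > fit.py <<'E'
from h import *
import pickle
S={k:pickle.load(open(f's{k}.pkl','rb')) for k in (1,2,3,4)}
C={k:cam('wrist',S[k]) for k in S}
I={k:np.load(f'w{k}.npy') for k in S}
def blob(k,uv,dark,r=9,t=None):
    g=cv2.cvtColor(I[k],cv2.COLOR_RGB2GRAY).astype(float); u,v=uv
    w=g[v-r:v+r+1,u-r:u+r+1]; m=(w<40) if dark else (w>(w.max()+np.median(w))/2)
    n,l,st,ce=cv2.connectedComponentsWithStats(m.astype(np.uint8)); j=1+np.argmax(st[1:,4]); return ce[j]+[u-r,v-r]
scr={3:[(99,137),(278,124),(279,201),(110,212)],4:[(103,119),(285,105),(282,184),(109,196)]}
off={3:120,4:200}; head={3:(112,185),4:(137,162)}
deck={3:[(252,154),(254,195)],4:[(279,132),(279,175)]}
base={3:[(90,126),(287,110),(290,209),(101,223)],4:[(92,108),(295,94),(291,194),(100,207)]}
sg=np.array([[-1,1],[1,1],[1,-1],[-1,-1]])
c30,s30=np.cos(np.pi/6),.5
def nest(p): x,y,z=p; return [-60+x*c30-z*s30,y,50+x*s30+z*c30]
obs={}
for k in (3,4):
    o=np.array([off[k],0])
    obs[k]=np.vstack([[blob(k,tuple(np.array(p)+o),0,5) for p in scr[k]],[blob(k,tuple(np.array(head[k])+o),1,22)],np.array(deck[k])+o,np.array(base[k])+o])
print('head',tri([(C[k],obs[k][4]) for k in (3,4)]))
for j in (5,6): print('deck',tri([(C[k],obs[k][j]) for k in (3,4)]))
print('screws',*[tri([(C[k],obs[k][j]) for k in (3,4)])[0].round(1) for j in range(4)])
def model(q):
    P=np.array([[a*q[4],b*q[5],13] for a,b in sg]+[nest((20,0,66)),nest((135,20,0)),nest((135,-20,0))]+[[a*120,b*60,12] for a,b in sg])
    return P@R.from_euler('z',q[3],degrees=True).as_matrix().T+q[:3]
wt=np.array([1,1,1,1,1,.7,.7]+[.5]*4)[:,None]
f=lambda q:np.concatenate([((proj(C[k],model(q))-obs[k])*wt).ravel() for k in (3,4)])
r=least_squares(f,[560,-255,0,4,100,45],loss='soft_l1'); print('press',r.x.round(2)); print((f(r.x).reshape(2,-1,2)/wt).round(1).tolist())
q=r.x
A=R.from_euler('z',q[3],degrees=True).as_matrix()
for n,p in dict(origin=(0,0,0),mouth=(58,0,0),plunger=(20,0,70)).items(): print(n,(A@nest(p)+q[:3]).round(1))
# blank
xy=np.array([[75,30],[75,-30],[-75,20],[-75,-20],[-5,-30]])
px={1:[(374,118),(383,174),(250,157),(257,192),(315,187)],2:[(312,155),(324,209),(193,191),(201,224),(259,220)]}
def g(q):
    P=np.c_[xy,np.full(5,q[2])]@R.from_euler('z',q[3],degrees=True).as_matrix().T+[q[0],q[1],0]
    return np.concatenate([(proj(C[k],P)-px[k]).ravel() for k in px])
r=least_squares(g,[545,145,24,9],loss='soft_l1'); print('blank',r.x.round(2),g(r.x).round(1))
E
python3 fit.py
```

```text
head (array([ 488.7019239 , -252.07457562,   86.99526057]), array([-0.66286384, -3.15208388,  0.65417943,  3.10601338]))
deck (array([ 618.18238156, -232.13217515,  112.63562341]), array([ 0.04143115,  0.19827832, -0.04084609, -0.1951684 ]))
deck (array([ 621.36485283, -271.17792494,  115.61538901]), array([ 0.13116742,  0.64716604, -0.12938762, -0.63721374]))
screws [ 451.4 -217.9   18.1] [ 660.6 -202.9   17.9] [ 667.  -292.5   18.1] [ 457.6 -307.6   17.3]
press [ 561.32 -255.49   -5.1     3.96  107.15   45.83]
[[[1.9, -0.6], [2.1, -0.3], [1.7, -0.4], [1.6, -0.7], [-8.0, 8.3], [-1.5, -0.4], [-2.3, 0.5], [-0.7, -0.6], [3.7, 1.0], [0.9, 1.7], [1.7, 0.2]], [[0.1, -0.4], [0.3, 0.2], [0.0, 0.1], [0.1, -0.3], [-1.0, 13.6], [-1.7, -0.8], [-3.5, -0.6], [-0.2, -0.7], [1.6, -1.4], [0.0, 0.7], [-0.1, 0.5]]]
origin [ 501.5 -259.6   44.9]
mouth [ 551.6 -256.2   73.9]
plunger [ 483.8 -260.9  115.5]
blank [543.88 154.94  19.96  11.99] [ 0.2  2.2 -0.2 -1.4 -1.9  0.2 -0.3 -1.2  1.1 -0.2  1.3  1.7 -0.2 -2.4
 -1.1  0.8  0.5 -0.1  0.3  0.1]
```

```bash
python3 - <<'E'
from h import *
W={1:(235,90),2:(180,130),3:(220,115),4:(325,95)}
t=[cv2.convertScaleAbs(cv2.resize(np.load(f'w{k}.npy')[y:y+120,x:x+160],(400,300),interpolation=cv2.INTER_CUBIC),alpha=1) for k,(x,y) in W.items()]
save('m',np.vstack([np.hstack(t[:2]),np.hstack(t[2:])]))
E
```

```text
(no output)
```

View pics/m.png

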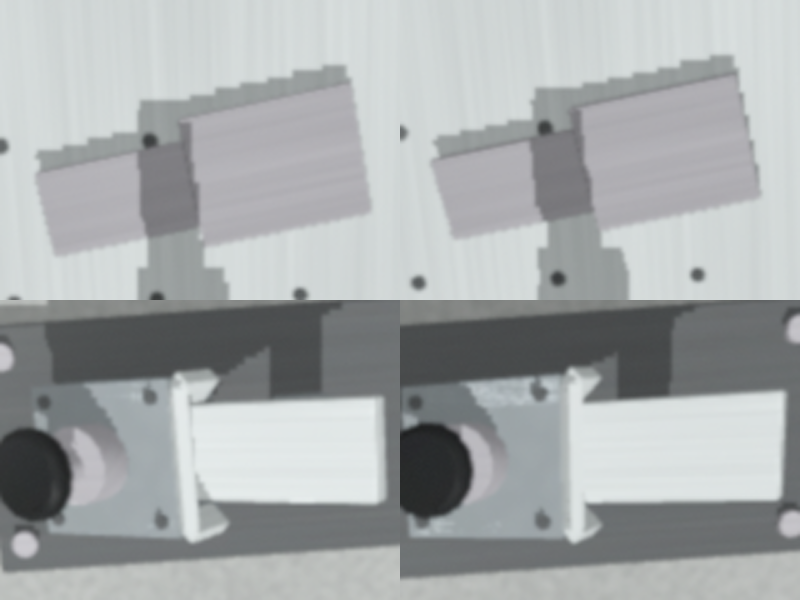

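The montage shows the blank's corners clearly. View 1 top: (349,82), (370,212), (37,173), (56,256). The press shows the deck end corners and the head, about 94 px tall in the crop. I'll refit with these points.

```bash
python3 - <<'E'
s=open('fit.py').read()
s=s.replace("for k in (3,4):\n    o=","""for k in (3,4):
    g=cv2.cvtColor(I[k],cv2.COLOR_RGB2GRAY); n,l,st,ce=cv2.connectedComponentsWithStats(((g<48)&(np.arange(480)<260)[:,None]).astype(np.uint8),connectivity=4)
    u,v=np.array(head[k])+[off[k],0]; j=l[v,u]; print('headblob',g[v,u],st[j],ce[j]); hb=st[j]
    o=""",1)
s=s.replace("[blob(k,tuple(np.array(head[k])+o),1,22)]","[hb[:2]+(hb[2:4]-1)/2]")
s=s.replace("deck={3:[(252,154),(254,195)],4:[(279,132),(279,175)]}","""W={1:(235,90),2:(180,130),3:(220,115),4:(325,95)}
z=lambda k,L:np.array(L)/2.5-.3+W[k]
deck={3:z(3,[(378,98),(379,201)])-[120,0],4:z(4,[(385,91),(384,200)])-[200,0]}""")
a=s.index("# blank"); s=s[:a]+"""xy=np.array([[75,30],[75,-30],[-75,20],[-75,-20],[-5,-30],[-5,30]])
px={1:z(1,[(349,82),(370,212),(37,173),(56,256),(205,245),(191,121)]),2:z(2,[(336,76),(360,196),(32,160),(55,238),(202,230),(181,107)])}
for i in range(6): print(xy[i],tri([(C[k],px[k][i]) for k in (1,2)])[0].round(1))
def g(q):
    P=np.c_[xy,np.full(6,q[2])]@R.from_euler('z',q[3],degrees=True).as_matrix().T+[q[0],q[1],0]
    return np.concatenate([(proj(C[k],P)-px[k]).ravel() for k in px])
r=least_squares(g,[545,145,24,9],loss='soft_l1'); print('blank',r.x.round(2),g(r.x).reshape(2,-1,2).round(1).tolist())
"""
s=s.replace("[[a*q[4],b*q[5],13]","[[a*q[4],b*q[5],q[6]]").replace("+q[:3]","+[q[0],q[1],q[2]]").replace("4,100,45]","4,100,45,14]")
open('fit.py','w').write(s)
E
python3 fit.py
```

```text
headblob 47 [222 180  18  22 219] [231.93607306 191.58447489]
headblob 42 [320 145  33  36 875] [335.10628571 161.81028571]
head (array([ 484.89470516, -261.92427413,  127.93544901]), array([-0.60499872, -2.90322327,  0.59620076,  2.85640482]))
deck (array([ 616.63334381, -231.61561662,  115.7389263 ]), array([-0.02139349, -0.10233617,  0.02108837,  0.10071705]))
deck (array([ 617.74645697, -270.20617291,  122.58899172]), array([ 0.13241778,  0.65312199, -0.13058126, -0.64288411]))
screws [ 451.4 -217.9   18.1] [ 660.6 -202.9   17.9] [ 667.  -292.5   18.1] [ 457.6 -307.6   17.3]
press [ 5.5970e+02 -2.5535e+02  3.4000e-01  4.1200e+00  1.0545e+02  4.5150e+01
  1.5080e+01]
[[[0.5, 0.1], [0.5, -0.1], [0.5, -0.2], [0.5, -0.0], [1.0, -5.6], [-1.4, -0.3], [-0.4, 0.9], [-3.4, -0.5], [3.3, 0.3], [0.7, 2.2], [-0.5, 1.3]], [[-0.0, 0.0], [0.0, 0.0], [0.0, 0.0], [0.2, 0.1], [-0.7, 0.8], [-0.7, -0.3], [-2.1, -0.1], [-1.9, -0.8], [2.2, -2.3], [0.8, 0.9], [-1.4, 1.5]]]
origin [ 499.9 -259.7   50.3]
mouth [ 550.  -256.    79.3]
plunger [ 482.2 -260.9  121. ]
[75 30] [611.5 196.7  21.1]
[ 75 -30] [623.5 139.1  19.6]
[-75  20] [468.8 157.4  25.4]
[-75 -20] [475.1 118.6  20.7]
[ -5 -30] [546.3 122.9  19.3]
[-5 30] [539.2 180.9  18.2]
blank [544.63 152.58  17.34  11.63] [[[0.3, 0.3], [0.2, 0.4], [-0.3, -0.2], [0.4, 0.1], [-0.2, 0.8], [-5.1, -0.6]], [[0.1, -1.1], [0.6, 0.4], [0.8, -0.6], [1.0, 0.1], [-0.4, -0.2], [-4.2, 0.4]]]
```

```bash
cat >> fit.py <<'E'
print('z=24:')
i=[0,1,2,3,4]
def g2(q):
    P=np.c_[xy[i],np.full(5,24)]@R.from_euler('z',q[2],degrees=True).as_matrix().T+[q[0],q[1],0]
    return np.concatenate([(proj(C[k],P)-px[k][i]).ravel() for k in px])
r=least_squares(g2,[545,145,9],loss='soft_l1'); q=r.x; print('blank',q.round(2),g2(q).reshape(2,-1,2).round(1).tolist())
print('grip x32',q[:2]+32*np.array([np.cos(np.radians(q[2])),np.sin(np.radians(q[2]))]))
E
python3 fit.py | tail -3
```

```text
z=24:
blank [544.86 153.39  11.75] [[[1.4, -0.7], [1.4, 0.1], [-1.1, -0.4], [-0.2, 0.3], [0.1, 0.9]], [[0.2, -1.6], [0.9, 0.6], [-0.8, -0.3], [-0.4, 0.8], [-1.0, 0.4]]]
grip x32 [576.18635256 159.91206163]
```

carry_out(commands=[[0,0,-8,40,10,0,1],[0,0,-16,80,20,0,1],[0,0,-24,120,30,0,1],[0,0,-32,160,40,0,1],[0,0,-40,200,50,0,1],[0,0,-48,240,60,0,1],[0,0,-56,280,70,0,1],[0,0,-64,320,80,0,1],[0,0,-72,360,90,0,1],[0,0,-80,400,100,0,1],[0,0,-88,440,110,0,1],[0,0,-96,470,111,0,1],[0,0,-101.6,470,111,0,1],[0,0,-101.6,470,111,40,1],[0,0,-101.6,470,111,80,1],[0,0,-101.6,470,111,120,1],[0,0,-101.6,470,111,150,1],[0,0,-101.6,470,111,150,1],[0,0,-101.6,470,111,150,1],[0,0,-101.6,470,111,150,1]])

```text
time_s: 6.35
ee_pos: [577.6, 160.7, 166.0]
ee_rot: [180.0, 0.2, -168.4]
force: [-0.3, 0.3, -0.1]
gripper_width: 91.2
gripper_force: 0.0
```

```bash
python3 - <<'E'
from h import *
import pickle
s=state(); im=grab_frame('wrist'); np.save('w5.npy',im); pickle.dump(s,open('s5.pkl','wb'))
print(s['ee_pos'],s['ee_rot'],s['qpos'].round(1))
save('w5',im)
E
```

```text
[577.64857386 160.7054746  166.04254869] [ 179.99027046    0.23588648 -168.37579639] [ 14.4  22.3  90.8  -0.   66.7 -87.2]
```

View pics/w5.png

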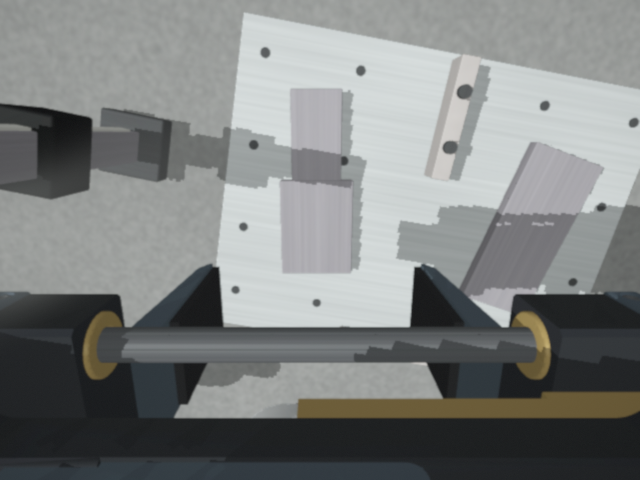

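The blank is centred between the fingers and aligned: body edges at u 281 and 352, rows 180–272, tongue tip at row 88.

```bash
python3 - <<'E'
from h import *
import pickle
s=pickle.load(open('s5.pkl','rb')); c=cam('wrist',s); Ti=np.linalg.inv(T(s['ee_pos'],s['ee_rot']))
for uv in [(291,88),(342,89),(282,180),(352,180),(281,272),(351,272)]:
    P=onz(c,uv,24); print(uv,P.round(1),(Ti@np.r_[P,1])[:3].round(1))
E
```

```text
(291, 88) [474.7 119.4  24. ] [109.8 -19.8 141.6]
(342, 89) [467.5 157.6  24. ] [109.1  19.1 141.6]
(282, 180) [544.6 125.1  24. ] [ 40.1 -28.3 141.9]
(352, 180) [533.2 180.7  24. ] [ 40.1  28.5 141.9]
(281, 272) [622.9 138.4  24. ] [-39.3 -31.  142.2]
(351, 272) [610.7 197.8  24. ] [-39.3  29.7 142.2]
```

carry_out(commands=[[0,0,0,0,0,40,1],[0,0,0,0,0,80,1],[0,0,0,0,0,110,1],[0,0,0,0,0,130,1],[0,0,0,0,0,140,1],[0,0,0,0,0,144,1],[0,0,0,0,0,147,1],[0,0,0,0,0,148,1],[0,0,0,0,0,148,1],[0,0,0,0,0,148,1]])

```text
time_s: 7.4
ee_pos: [576.5, 160.1, 16.8]
ee_rot: [180.0, 0.1, -168.4]
force: [-0.1, -0.4, -0.3]
gripper_width: 91.3
gripper_force: 0.0
```

Tips are about 4–5 mm above the plate. I'll go 1 mm lower and close.

carry_out(commands=[[0,0,0,0,0,1,1],[0,0,0,0,0,1,0.6],[0,0,0,0,0,1,0.3],[0,0,0,0,0,1,0],[0,0,0,0,0,1,-0.5],[0,0,0,0,0,1,-1],[0,0,0,0,0,1,-1],[0,0,0,0,0,1,-1],[0,0,0,0,0,1,-1],[0,0,0,0,0,1,-1]], force=40)

```text
time_s: 8.4
ee_pos: [576.0, 160.0, 15.0]
ee_rot: [180.0, 0.0, -168.4]
force: [-0.1, 0.7, 0.3]
gripper_width: 59.6
gripper_force: 40.0
```

carry_out(commands=[[0,0,0,0,0,-5,-1],[0,0,0,0,0,-15,-1],[0,0,0,0,0,-40,-1],[0,0,0,0,0,-80,-1],[0,0,0,0,0,-120,-1],[0,0,0,0,0,-160,-1],[0,0,0,0,0,-200,-1],[0,0,0,0,0,-240,-1],[0,0,0,0,0,-280,-1],[0,0,0,0,0,-310,-1],[0,0,0,0,0,-310,-1],[0,0,0,0,0,-310,-1]], force=40)

```text
time_s: 9.6
ee_pos: [575.6, 159.9, 324.9]
ee_rot: [-180.0, 0.0, -168.4]
force: [-0.4, 0.1, -3.6]
gripper_width: 59.7
gripper_force: 40.0
```

```bash
cat > plan.py <<'E'
from h import *
NO=np.array([499.9,-259.7,50.]); YAW=4.1
NR=R.from_euler('z',YAW,degrees=True)*R.from_euler('y',-30,degrees=True)   # nest axes in world
def tool_nest(p):  # TCP at nest point p, tool x=-nest x, y=nest y, z=-nest z
    M=np.eye(4); M[:3,:3]=NR.as_matrix()@np.diag([-1,1,-1]); M[:3,3]=NO+NR.apply(p); return M
def rel(A,B):
    D=np.linalg.inv(A)@B; return R.from_matrix(D[:3,:3]).as_rotvec(degrees=True).round(2), D[:3,3].round(1)
E
python3 - <<'E'
from plan import *
s=state(); print(s['ee_pos'],s['ee_rot'],s['gripper_width'],s['force'])
A=T([576,160,325],[180,0,-168.4]); B=tool_nest((210,0,63)); print(B.round(2))
print('rel',rel(A,B)); H=B.copy(); H[2,3]=325; print('high',rel(A,H)); print('yaw only',rel(A,T(H[:3,3],[180,0,-175.9])))
print('after yaw: tilt', rel(T(H[:3,3],[180,0,-175.9]),B), R.from_matrix(B[:3,:3]).as_euler('xyz',degrees=True))
E
```

```text
[575.56642749 159.86931383 324.92188226] [-1.79997088e+02  1.10594492e-02 -1.68398541e+02] 59.73574993627222 [-0.43526603  0.05282227 -3.56363861]
[[-8.6000e-01 -7.0000e-02  5.0000e-01  6.4988e+02]
 [-6.0000e-02  1.0000e+00  4.0000e-02 -2.4895e+02]
 [-5.0000e-01 -0.0000e+00 -8.7000e-01  2.0956e+02]
 [ 0.0000e+00  0.0000e+00  0.0000e+00  1.0000e+00]]
rel (array([  1.96, -29.96,   7.33]), array([   9.9, -415.5,  115.4]))
high (array([  1.96, -29.96,   7.33]), array([   9.9, -415.5,   -0. ]))
yaw only (array([ 0. , -0. ,  7.5]), array([   9.9, -415.5,   -0. ]))
after yaw: tilt (array([  0., -30.,   0.]), array([  0. ,  -0. , 115.4])) [-180.    30.  -175.9]
```

carry_out(commands=[[0,0,1,1,-30,0,-1],[0,0,2,2,-70,0,-1],[0,0,3,3,-110,0,-1],[0,0,4,4,-150,0,-1],[0,0,5,5,-190,0,-1],[0,0,6,6,-230,0,-1],[0,0,7,7,-270,0,-1],[0,0,7.5,8,-310,0,-1],[0.4,-6,7.5,9,-350,0,-1],[0.8,-12,7.47,9.9,-385,0,-1],[1.18,-18,7.44,9.9,-415.5,0,-1],[1.57,-24,7.39,9.9,-415.5,0,-1],[1.96,-29.96,7.33,9.9,-415.5,0,-1],[1.96,-29.96,7.33,9.9,-415.5,40,-1],[1.96,-29.96,7.33,9.9,-415.5,80,-1],[1.96,-29.96,7.33,9.9,-415.5,115.4,-1],[1.96,-29.96,7.33,9.9,-415.5,115.4,-1],[1.96,-29.96,7.33,9.9,-415.5,115.4,-1],[1.96,-29.96,7.33,9.9,-415.5,115.4,-1]], force=40)

```text
time_s: 11.5
ee_pos: [651.0, -249.6, 211.7]
ee_rot: [-179.9, 30.2, -175.9]
force: [-0.2, -0.0, -2.2]
gripper_width: 59.2
gripper_force: 40.0
```

```bash
python3 - <<'E'
from h import *
import pickle
s=state(); im=grab_frame('wrist'); np.save('w6.npy',im); pickle.dump(s,open('s6.pkl','wb'))
print(s['ee_pos'],s['ee_rot'],s['qpos'].round(1),s['gripper_width'])
save('w6',im)
E
```

```text
[ 650.9913224  -249.56035326  211.68566994] [-179.88525028   30.17426512 -175.85562133] [ -29.6   18.    97.4   24.8   41.5 -139.1] 59.18580221924468
```

View pics/w6.png

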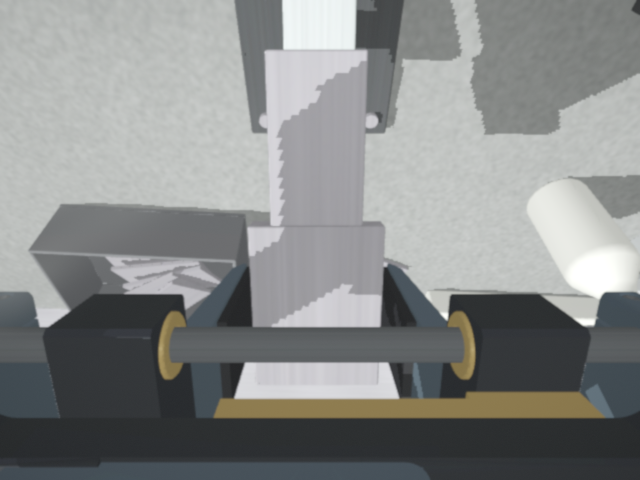

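The blank is held straight, with its nose edge at u 266–367, row 50. The deck is seen beyond it at u 283–355, rows 0–48. I'll measure the offset precisely from these edges.

```bash
python3 - <<'E'
from plan import *
import pickle
im=cv2.cvtColor(np.load('w6.npy'),cv2.COLOR_RGB2GRAY).astype(float); s=pickle.load(open('s6.pkl','rb')); c=cam('wrist',s)
def edges(v,lo,hi):
    g=np.diff(im[v]); a=lo+np.argmax(np.abs(g[lo:lo+30])); b=hi-30+np.argmax(np.abs(g[hi-30:hi])); 
    def sub(i): y=np.abs(g[i-2:i+3]); return i+.5+(y*np.arange(-2,3)).sum()/y.sum()
    return sub(a),sub(b)
Tm=T(s['ee_pos'],s['ee_rot']); Ti=np.linalg.inv(Tm)
def onplane(uv,h): # tool z plane
    o,d=ray(c,uv); o=(Ti@np.r_[o,1])[:3]; d=Ti[:3,:3]@d; return o+d*(h-o[2])/d[2]
for v in (3,12,21,30,39,46):
    e=edges(v,270,370); P=[onplane((x,v),63) for x in e]; print(v,np.round(e,2),np.round(P,1)[:,:2].tolist(),'mid',((P[0]+P[1])/2)[:2].round(2))
for v in (60,100,140,180,210):
    e=edges(v,252,380); P=[onplane((x,v),-9) for x in e]; print('blank',v,np.round(e,2),'mid',((P[0]+P[1])/2)[:2].round(2),(P[1]-P[0])[1].round(1))
print('nose',onplane((316,50),-9).round(1))
for q in [(210,0,63),(110,0,3),(20,0,90)]:
    M=tool_nest(q); print(q,R.from_matrix(M[:3,:3]).as_euler('xyz',degrees=True).round(1),M[:3,3].round(1))
E
```

```text
3 [281.72 355.69] [[143.8, -19.1], [143.8, 20.8]] mid [143.77   0.83]
12 [281.97 355.65] [[139.4, -19.1], [139.5, 20.9]] mid [139.45   0.89]
21 [282.19 355.48] [[135.1, -19.1], [135.1, 20.9]] mid [135.07   0.92]
30 [282.52 355.29] [[130.6, -19.0], [130.7, 20.9]] mid [130.65   0.96]
39 [282.68 355.04] [[126.2, -19.0], [126.2, 20.9]] mid [126.18   0.94]
46 [282.65 354.72] [[122.7, -19.1], [122.7, 20.8]] mid [122.66   0.86]
blank 60 [264.48 366.65] mid [103.21  -0.79] 39.6
blank 100 [265.8  365.56] mid [88.61 -0.75] 39.7
blank 140 [280.42 365.29] mid [73.22  2.18] 34.7
blank 180 [281.44 363.61] mid [56.97  2.12] 34.5
blank 210 [280.24 362.79] mid [44.18  1.75] 35.4
nose [106.7  -0.6  -9. ]
(210, 0, 63) [-180.    30.  -175.9] [ 649.9 -248.9  209.6]
(110, 0, 3) [-180.    30.  -175.9] [ 593.4 -253.   107.6]
(20, 0, 90) [-180.    30.  -175.9] [ 472.3 -261.7  137.9]
```

The deck reads exactly 40 mm wide at 63 mm below the TCP, and it is parallel to the blank with a 1.7 mm sideways offset. I'll correct that and come down near the deck.

carry_out(commands=[[0,0,0,0,1.7,15,-1],[0,0,0,0,1.7,30,-1],[0,0,0,0,1.7,42,-1],[0,0,0,0,1.7,50,-1],[0,0,0,0,1.7,54,-1],[0,0,0,0,1.7,54,-1],[0,0,0,0,1.7,54,-1],[0,0,0,0,1.7,54,-1]], force=40)

```text
time_s: 12.35
ee_pos: [676.8, -245.6, 163.5]
ee_rot: [-180.0, 30.1, -175.9]
force: [0.6, 0.6, -2.1]
gripper_width: 59.3
gripper_force: 40.0
```

```bash
python3 - <<'E'
from plan import *
s=state(); M=T(s['ee_pos'],s['ee_rot']); print(s['force'],NR.inv().apply(s['force']).round(2),NR.inv().apply(s['ee_pos']-NO).round(1),s['qpos'].round(1)); print(rel(tool_nest((210,1.7,9)),M))
E
```

```text
[ 0.57760869  0.63134502 -2.06233667] [-0.49  0.59 -2.1 ] [210.5   1.4   9.6] [ -28.    22.3   98.3   26.7   36.3 -140.5]
(array([ 0.03, -0.06, -0.  ]), array([-0.5, -0.3, -0.6]))
```

carry_out(commands=[[0,0,0,0,0,0.7,-1],[0,0,0,0,0,1.5,-1],[0,0,0,0,0,2,-1],[0,0,0,0,0,2,-1],[0,0,0,0,0,2,-1]], force=40)

```text
time_s: 12.85
ee_pos: [677.7, -245.3, 161.1]
ee_rot: [180.0, 30.0, -175.9]
force: [0.0, -0.5, -2.2]
gripper_width: 59.2
gripper_force: 40.0
```

```bash
python3 - <<'E'
from plan import *
s=state(); M=T(s['ee_pos'],s['ee_rot']); print(s['force'],NR.inv().apply(s['force']).round(2),NR.inv().apply(s['ee_pos']-NO).round(1),s['qpos'].round(1)); print(rel(tool_nest((210,1.7,7)),M))
E
```

```text
[ 0.02912387 -0.48772366 -2.23932749] [-1.12 -0.49 -1.94] [210.    1.7   7. ] [ -27.9   22.5   98.4   26.7   36.1 -140.6]
(array([-0.  , -0.01,  0.  ]), array([ 0., -0., -0.]))
```

carry_out(commands=[[0,0,0,8,0,0.5,-1],[0,0,0,16,0,1,-1],[0,0,0,24,0,1.5,-1],[0,0,0,32,0,2,-1],[0,0,0,32,0,2,-1],[0,0,0,32,0,2,-1]], force=40)

```text
time_s: 13.45
ee_pos: [650.9, -247.4, 143.4]
ee_rot: [180.0, 30.0, -175.9]
force: [0.2, -0.2, -2.5]
gripper_width: 59.3
gripper_force: 40.0
```

```bash
python3 - <<'E'
from plan import *
s=state(); M=T(s['ee_pos'],s['ee_rot']); print(NR.inv().apply(s['force']).round(2),NR.inv().apply(s['ee_pos']-NO).round(1),s['qpos'].round(1)); print(rel(tool_nest((178,1.7,5)),M))
save('w7',grab_frame('wrist')[:400])
E
```

```text
[-1.11 -0.22 -2.3 ] [177.9   1.4   5.1] [ -29.4   21.7  102.7   29.9   33.6 -145.4]
(array([ 0.02, -0.02,  0.03]), array([ 0.1, -0.3, -0.1]))
```

View pics/w7.png

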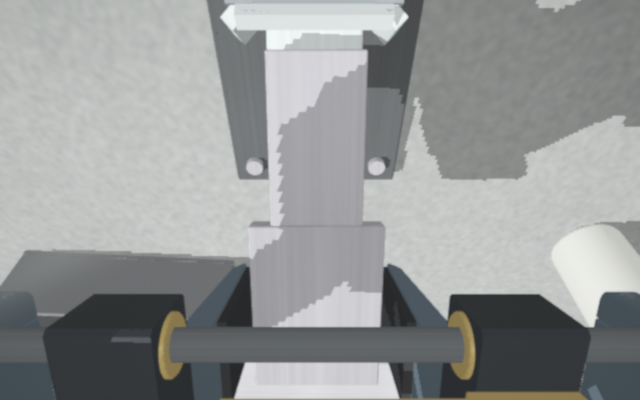

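The blank is well centred on the mouth: lip u 222–408, tongue u 265–367. But joint 6 is at -145.4°, too near its limit of -146.56° to push all the way home. I'll carry the blank back to the tooling plate, turn the hand half round and regrasp.

```bash
python3 - <<'E'
from plan import *
B=tool_nest((178,1.7,5)); U=tool_nest((210,1.7,7)); U[2,3]+=160
print(rel(B,U)); print('from U to A0',rel(U,T([576,160,325],[180,0,-168.4])))
M=U.copy(); M[:3,:3]=T([0,0,0],[180,0,-168.4])[:3,:3]; print(rel(U,M))
E
```

```text
(array([0., 0., 0.]), array([-112. ,    0. , -140.6]))
from U to A0 (array([-1.96, 29.96, -7.33]), array([ 60.8, 411.5, -39.6]))
(array([-1.96, 29.96, -7.33]), array([0., 0., 0.]))
```

carry_out(commands=[[0,0,0,-10,0,-1,-1],[0,0,0,-20,0,-2,-1],[0,0,0,-32,0,-2,-1],[0,0,0,-52,0,-37,-1],[0,0,0,-72,0,-72,-1],[0,0,0,-92,0,-107,-1],[0,0,0,-112,0,-140,-1],[0,0,0,-112,0,-140,-1],[0,0,0,-112,0,-140,-1],[0,0,0,-112,0,-140,-1]], force=40)

```text
time_s: 14.5
ee_pos: [677.3, -244.7, 318.1]
ee_rot: [179.9, 29.8, -175.9]
force: [0.2, 1.0, -2.4]
gripper_width: 59.7
gripper_force: 40.0
```

carry_out(commands=[[-0.4,6,-1.5,2,20,-2,-1],[-0.8,12,-3,6,50,-5,-1],[-1.2,18,-4.4,12,90,-9,-1],[-1.57,24,-5.9,18,130,-13,-1],[-1.96,29.96,-7.33,24,170,-17,-1],[-1.96,29.96,-7.33,30,210,-21,-1],[-1.96,29.96,-7.33,36,250,-25,-1],[-1.96,29.96,-7.33,42,290,-29,-1],[-1.96,29.96,-7.33,48,330,-33,-1],[-1.96,29.96,-7.33,54,370,-37,-1],[-1.96,29.96,-7.33,60.8,411.5,-40.2,-1],[-1.96,29.96,-7.33,60.8,411.5,-40.2,-1],[-1.96,29.96,-7.33,60.8,411.5,-40.2,-1],[-1.96,29.96,-7.33,60.8,411.5,-40.2,-1]], force=40)

```text
time_s: 15.9
ee_pos: [576.1, 159.3, 323.8]
ee_rot: [-180.0, -0.1, -168.4]
force: [-1.7, -0.2, -2.3]
gripper_width: 59.5
gripper_force: 40.0
```

carry_out(commands=[[0,0,0,0,0,40,-1],[0,0,0,0,0,80,-1],[0,0,0,0,0,120,-1],[0,0,0,0,0,160,-1],[0,0,0,0,0,200,-1],[0,0,0,0,0,240,-1],[0,0,0,0,0,270,-1],[0,0,0,0,0,290,-1],[0,0,0,0,0,300,-1],[0,0,0,0,0,305,-1],[0,0,0,0,0,308,-1],[0,0,0,0,0,308,-1],[0,0,0,0,0,308,-1]], force=40)

```text
time_s: 17.2
ee_pos: [576.8, 160.1, 18.1]
ee_rot: [180.0, 0.1, -168.4]
force: [0.5, -0.4, -2.4]
gripper_width: 59.4
gripper_force: 40.0
```

carry_out(commands=[[0,0,0,0,0,1,-1],[0,0,0,0,0,2,-1],[0,0,0,0,0,2,-1],[0,0,0,0,0,2,0],[0,0,0,0,0,2,1],[0,0,0,0,0,2,1],[0,0,0,0,0,2,1],[0,0,0,0,0,2,1],[0,0,0,0,0,-20,1],[0,0,0,0,0,-60,1],[0,0,0,0,0,-100,1],[0,0,0,0,0,-100,1],[0,0,8,0,0,-100,1],[0,0,16,0,0,-100,1],[0,0,24,0,0,-100,1],[0,0,32,0,0,-100,1],[0,0,40,0,0,-100,1],[0,0,48,0,0,-100,1],[0,0,56,0,0,-100,1],[0,0,60,0,0,-100,1]])

```text
time_s: 19.2
ee_pos: [575.5, 159.8, 116.3]
ee_rot: [-179.9, -0.0, 131.4]
force: [0.4, -0.6, -0.8]
gripper_width: 91.0
gripper_force: 0.0
```

carry_out(commands=[[0,0,8,0,0,0,1],[0,0,16,0,0,0,1],[0,0,24,0,0,0,1],[0,0,32,0,0,0,1],[0,0,40,0,0,0,1],[0,0,48,0,0,0,1],[0,0,56,0,0,0,1],[0,0,64,0,0,0,1],[0,0,72,0,0,0,1],[0,0,80,0,0,0,1],[0,0,88,0,0,0,1],[0,0,96,0,0,0,1],[0,0,104,0,0,0,1],[0,0,112,0,0,0,1],[0,0,120,0,0,0,1],[0,0,120,0,0,0,1],[0,0,120,0,0,0,1]])

```text
time_s: 20.9
ee_pos: [575.7, 159.9, 116.5]
ee_rot: [180.0, 0.0, 11.8]
force: [0.1, -0.2, -0.2]
gripper_width: 91.0
gripper_force: 0.0
```

```bash
python3 - <<'E'
from h import *
s=state(); print(s['ee_pos'],s['ee_rot'],s['qpos'].round(1))
im=grab_frame('wrist'); np.save('w8.npy',im); save('w8',im)
E
```

```text
[575.7023796  159.89560677 116.53401294] [1.79997222e+02 4.26215948e-02 1.17677507e+01] [14.4 24.6 94.7 -0.  60.7 92.7]
```

View pics/w8.png

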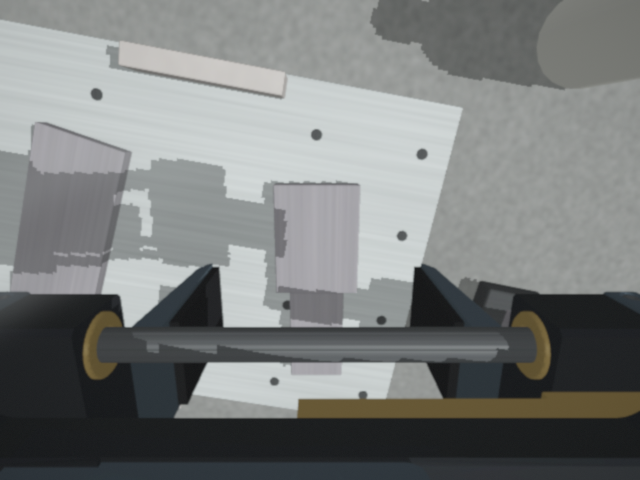

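The blank lies straight between the fingers (u 274–360), with the hand now turned half round. Down and grip again.

carry_out(commands=[[0,0,0,0,0,30,1],[0,0,0,0,0,60,1],[0,0,0,0,0,85,1],[0,0,0,0,0,95,1],[0,0,0,0,0,99,1],[0,0,0,0,0,101,1],[0,0,0,0,0,102,1],[0,0,0,0,0,102,1],[0,0,0,0,0,102,0.5],[0,0,0,0,0,102,0],[0,0,0,0,0,102,-1],[0,0,0,0,0,102,-1],[0,0,0,0,0,102,-1],[0,0,0,0,0,102,-1],[0,0,0,0,0,102,-1]], force=40)

```text
time_s: 22.45
ee_pos: [576.0, 159.9, 15.1]
ee_rot: [180.0, -0.0, 11.6]
force: [-0.8, 0.3, 1.6]
gripper_width: 59.8
gripper_force: 40.0
```

carry_out(commands=[[0,0,0,0,0,-5,-1],[0,0,0,0,0,-15,-1],[0,0,0,0,0,-40,-1],[0,0,0,0,0,-80,-1],[0,0,0,0,0,-120,-1],[0,0,0,0,0,-160,-1],[0,0,0,0,0,-200,-1],[0,0,0,0,0,-240,-1],[0,0,0,0,0,-280,-1],[0,0,0,0,0,-310,-1],[0,0,0,0,0,-310,-1],[0,0,0,0,0,-310,-1]], force=40)

```text
time_s: 23.65
ee_pos: [575.5, 159.9, 324.9]
ee_rot: [-180.0, 0.0, 11.6]
force: [0.7, -0.1, -4.5]
gripper_width: 59.4
gripper_force: 40.0
```

```bash
sed -i 's/NO=np.array(.*; YAW/NO=np.array([499.8,-258.0,50.]); YAW/; s/np.diag(\[-1,1,-1\])/np.diag([1,-1,-1])/' plan.py; python3 - <<'E'
from plan import *
s=state(); print(s['ee_pos'],s['ee_rot'],s['gripper_width'],s['force'],s['qpos'].round(1))
A=T([576,160,325],[180,0,11.6]); B=tool_nest((210,0,63)); print(B.round(2)); H=B.copy(); H[2,3]=325
print('rel',rel(A,B),rel(A,H))
E
```

```text
[575.51722184 159.86104471 324.85062855] [-1.79999780e+02  1.73708669e-03  1.16026143e+01] 59.3758630964664 [ 0.68671692 -0.11604921 -4.50622947] [14.4 17.9 74.6  0.  87.6 92.8]
[[ 8.6000e-01  7.0000e-02  5.0000e-01  6.4978e+02]
 [ 6.0000e-02 -1.0000e+00  4.0000e-02 -2.4725e+02]
 [ 5.0000e-01  0.0000e+00 -8.7000e-01  2.0956e+02]
 [ 0.0000e+00  0.0000e+00  0.0000e+00  1.0000e+00]]
rel (array([-1.96, 29.96,  7.33]), array([ -9.6, 413.8, 115.4])) (array([-1.96, 29.96,  7.33]), array([ -9.6, 413.8,   0. ]))
```

carry_out(commands=[[0,0,1,-1,30,0,-1],[0,0,2,-2,70,0,-1],[0,0,3,-3,110,0,-1],[0,0,4,-4,150,0,-1],[0,0,5,-5,190,0,-1],[0,0,6,-6,230,0,-1],[0,0,7,-7,270,0,-1],[0,0,7.5,-8,310,0,-1],[-0.4,6,7.5,-9,350,0,-1],[-0.8,12,7.47,-9.6,385,0,-1],[-1.18,18,7.44,-9.6,413.8,0,-1],[-1.57,24,7.39,-9.6,413.8,0,-1],[-1.96,29.96,7.33,-9.6,413.8,0,-1],[-1.96,29.96,7.33,-9.6,413.8,40,-1],[-1.96,29.96,7.33,-9.6,413.8,80,-1],[-1.96,29.96,7.33,-9.6,413.8,115.4,-1],[-1.96,29.96,7.33,-9.6,413.8,115.4,-1],[-1.96,29.96,7.33,-9.6,413.8,115.4,-1],[-1.96,29.96,7.33,-9.6,413.8,115.4,-1]], force=40)

```text
time_s: 25.55
ee_pos: [650.9, -247.9, 211.7]
ee_rot: [179.9, -30.2, 4.1]
force: [-0.2, -0.1, -2.8]
gripper_width: 60.1
gripper_force: 40.0
```

carry_out(commands=[[0,0,0,0,0,15,-1],[0,0,0,0,0,30,-1],[0,0,0,0,0,45,-1],[0,0,0,0,0,55,-1],[0,0,0,-10,0,56,-1],[0,0,0,-20,0,57,-1],[0,0,0,-30,0,58,-1],[0,0,0,-32,0,58,-1],[0,0,0,-32,0,58,-1],[0,0,0,-32,0,58,-1]], force=40)

```text
time_s: 26.55
ee_pos: [651.4, -247.6, 144.3]
ee_rot: [180.0, -30.1, 4.1]
force: [-0.1, -0.0, -2.2]
gripper_width: 59.7
gripper_force: 40.0
```

```bash
cat > chk.py <<'E'
from plan import *
s=state(); print(s['time_s'],'F nest',NR.inv().apply(s['force']).round(2),'TCP nest',NR.inv().apply(s['ee_pos']-NO).round(1),s['ee_rot'].round(2),s['qpos'].round(1),s['gripper_width'],s['gripper_force'])
E
python3 chk.py
```

```text
26.55 F nest [-1.16 -0.   -1.85] TCP nest [178.7  -0.5   5.7] [179.95 -30.09   4.1 ] [-29.4  21.6 102.6  29.9  33.6  34.6] 59.659309133654396 39.99909818172455
```

carry_out(commands=[[0,0,0,-4,0,0,-1],[0,0,0,-8,0,0,-1],[0,0,0,-12,0,0,-1],[0,0,0,-16,0,0,-1],[0,0,0,-20,0,0,-1],[0,0,0,-20,0,0,-1],[0,0,0,-20,0,0,-1]], force=40)

```text
time_s: 27.25
ee_pos: [633.8, -248.6, 133.4]
ee_rot: [180.0, -30.0, 4.1]
force: [-1.3, -0.2, -3.1]
gripper_width: 59.3
gripper_force: 40.0
```

```bash
python3 chk.py
```

```text
27.25 F nest [-2.66 -0.09 -2.  ] TCP nest [158.   -0.2   5.1] [180.   -30.02   4.08] [-30.4  21.2 105.3  32.1  32.2  31.3] 59.325364484822074 39.99903380870819
```

carry_out(commands=[[0,0,0,-4,0,0,-1],[0,0,0,-8,0,0,-1],[0,0,0,-12,0,0,-1],[0,0,0,-16,0,0,-1],[0,0,0,-20,0,0,-1],[0,0,0,-24,0,0,-1],[0,0,0,-28,0,0,-1],[0,0,0,-28,0,0,-1],[0,0,0,-28,0,0,-1]], force=40)

```text
time_s: 28.15
ee_pos: [609.6, -250.3, 119.5]
ee_rot: [180.0, -30.0, 4.1]
force: [-1.3, 0.4, -2.8]
gripper_width: 59.2
gripper_force: 40.0
```

```bash
python3 chk.py
```

```text
28.15 F nest [-2.54  0.46 -1.78] TCP nest [130.1  -0.2   5.1] [180.   -30.02   4.08] [-32.   20.6 108.9  35.5  30.4  26.1] 59.17740836278136 39.99903202056885
```

carry_out(commands=[[0,0,0,-3,0,0,-1],[0,0,0,-6,0,0,-1],[0,0,0,-9,0,0,-1],[0,0,0,-12,0,0,-1],[0,0,0,-15,0,0,-1],[0,0,0,-16,0,0,-1],[0,0,0,-16,0,0,-1],[0,0,0,-16,0,0,-1]], force=40)

```text
time_s: 28.95
ee_pos: [595.9, -251.3, 111.5]
ee_rot: [180.0, -30.0, 4.1]
force: [-0.2, -0.2, -2.7]
gripper_width: 59.7
gripper_force: 40.0
```

```bash
python3 chk.py
```

```text
28.95 F nest [-1.55 -0.23 -2.17] TCP nest [114.2  -0.2   5.1] [180.   -30.02   4.09] [-32.9  20.3 110.8  37.7  29.5  23. ] 59.68877693889257 39.99908208847046
```

carry_out(commands=[[0,0,0,-1,0,0,-1],[0,0,0,-2,0,0,-1],[0,0,0,-3,0,0,-1],[0,0,0,-3,0,0,-1]], force=40)

```text
time_s: 29.35
ee_pos: [593.0, -251.3, 109.7]
ee_rot: [-180.0, -30.0, 4.1]
force: [-0.4, 0.3, -1.5]
gripper_width: 59.3
gripper_force: 40.0
```

```bash
python3 chk.py
```

```text
29.35 F nest [-1.05  0.33 -1.13] TCP nest [110.8   0.    5. ] [-179.98  -29.99    4.09] [-33.1  20.2 111.2  38.1  29.3  22.3] 59.314071841038896 39.998921155929565
```

carry_out(commands=[[0,0,0,-1,0,0,-1],[0,0,0,-2,0,0,-1],[0,0,0,-2,0,0,-1]], force=20)

```text
time_s: 29.65
ee_pos: [591.3, -251.5, 108.8]
ee_rot: [-180.0, -30.0, 4.1]
force: [0.1, 0.5, -2.9]
gripper_width: 59.6
gripper_force: 20.0
```

```bash
python3 chk.py
```

```text
29.65 F nest [-1.31  0.49 -2.55] TCP nest [108.8  -0.    5. ] [-179.98  -29.99    4.09] [-33.2  20.2 111.5  38.4  29.2  21.9] 59.58748740706055 19.999317526817322
```

carry_out(commands=[[0,0,0,-1,0,0,-1],[0,0,0,-2,0,0,-1],[0,0,0,-2,0,0,-1]])

```text
time_s: 29.95
ee_pos: [589.8, -251.7, 108.0]
ee_rot: [-180.0, -30.0, 4.1]
force: [0.4, -0.1, -2.2]
gripper_width: 60.1
gripper_force: 20.0
```

```bash
python3 chk.py
```

```text
29.95 F nest [-0.72 -0.15 -2.12] TCP nest [ 1.071e+02 -1.000e-01  5.100e+00] [-180.    -30.02    4.09] [-33.3  20.2 111.7  38.7  29.1  21.5] 60.052259259489986 19.999329149723053
```

carry_out(commands=[[0,0,0,-1,0,0,-1],[0,0,0,-2,0,0,-1],[0,0,0,-2,0,0,-1]])

```text
time_s: 30.25
ee_pos: [589.5, -251.9, 108.3]
ee_rot: [180.0, -30.2, 4.0]
force: [5.3, 2.8, 0.1]
gripper_width: 60.0
gripper_force: 20.0
```

```bash
python3 chk.py
```

```text
30.25 F nest [ 4.83  2.44 -2.66] TCP nest [107.1  -0.4   5.6] [179.99 -30.2    4.03] [-33.4  20.1 111.8  39.1  29.   21.1] 60.04832361060649 19.99987006187439
```

carry_out(commands=[[0,0,0,-1,0,0,-1],[0,0,0,-2,0,0,-1],[0,0,0,-2,0,0,-1]])

```text
time_s: 30.55
ee_pos: [589.3, -252.1, 108.7]
ee_rot: [180.0, -30.4, 4.0]
force: [7.9, 3.1, 1.2]
gripper_width: 60.0
gripper_force: 20.0
```

```bash
python3 chk.py
```

```text
30.55 F nest [ 7.56  2.54 -3.02] TCP nest [107.   -0.5   6. ] [179.99 -30.37   3.98] [-33.5  20.1 112.   39.5  28.8  20.7] 59.96990848397108 20.002208054065704
```

Contact with the stop is felt at TCP x 107, as expected. I'll ease the push, lower onto the deck and feel for it.

carry_out(commands=[[0,0,0,2,0,0.5,-1],[0,0,0,2,0,1,-1],[0,0,0,2,0,1.5,-1],[0,0,0,2,0,2,-1],[0,0,0,2,0,2,-1]])

```text
time_s: 31.05
ee_pos: [590.4, -252.0, 106.8]
ee_rot: [180.0, -30.2, 4.1]
force: [4.6, 3.3, 4.1]
gripper_width: 60.2
gripper_force: 20.0
```

```bash
python3 chk.py
```

```text
31.05 F nest [6.23 2.98 1.11] TCP nest [107.   -0.5   3.8] [179.96 -30.19   4.07] [-33.3  20.3 111.9  39.3  28.8  20.9] 60.184887172236344 20.00322461128235
```

carry_out(commands=[[0,0,0,0,0,0.7,-1],[0,0,0,0,0,1.4,-1],[0,0,0,0,0,2,-1],[0,0,0,0,0,2,-1]])

```text
time_s: 31.45
ee_pos: [590.6, -252.0, 106.5]
ee_rot: [179.9, -30.2, 4.1]
force: [-6.3, 2.9, 16.6]
gripper_width: 59.8
gripper_force: 20.0
```

```bash
python3 chk.py
```

```text
31.45 F nest [ 3.01  3.31 17.45] TCP nest [107.   -0.5   3.5] [179.89 -30.24   4.15] [-33.3  20.3 111.9  39.4  28.7  20.7] 59.75416797635535 20.00318169593811
```

carry_out(commands=[[0,0,0,0,0,-1,-1],[0,0,0,0,0,-2,-1],[0,0,0,0,0,-2,0.2],[0,0,0,0,0,-2,0.6],[0,0,0,0,0,-2,1],[0,0,0,0,0,-2,1],[0,0,0,0,0,-2,1],[0,0,0,0,0,-2,1],[0,0,0,0,0,-20,1],[0,0,0,0,0,-50,1],[0,0,0,0,0,-90,1],[0,0,0,0,0,-110,1],[0,0,0,0,0,-110,1],[0,0,0,0,0,-110,1],[0,0,0,0,0,-110,1]])

```text
time_s: 32.95
ee_pos: [534.9, -255.0, 197.0]
ee_rot: [-179.9, -29.9, 4.1]
force: [0.9, -0.5, -0.3]
gripper_width: 91.1
gripper_force: 0.0
```

```bash
python3 chk.py; python3 - <<'E'
from plan import *
s=state(); im=grab_frame('wrist'); np.save('w9.npy',im); c=cam('wrist',s)
g=cv2.cvtColor(im,cv2.COLOR_RGB2GRAY)
P=NO+NR.apply([[150,30,12],[150,-30,12],[70,30,12],[70,-30,12],[135,20,0],[135,-20,0],[75,0,12],[140,0,12]])
print(proj(c,P).round(1).tolist())
u,v=proj(c,NO+NR.apply([[150,0,12]]))[0].round().astype(int); print(u,v)
for uu in (u-20,u,u+20): print(uu,g[max(v-40,0):v+50:2,uu].tolist())
for vv in (v+10,v+25): print(vv,g[vv,u-80:u+80:2].tolist())
E
```

```text
32.95 F nest [ 0.59 -0.59 -0.69] TCP nest [104.    0.5 109.7] [-179.88  -29.89    4.06] [-37.5  10.6 110.   30.8  40.4  28.1] 91.08017402376827 0.0
[[273.4, 179.2], [359.6, 179.2], [276.7, 286.2], [356.4, 286.2], [289.4, 197.8], [343.7, 197.8], [316.5, 280.0], [316.5, 193.5]]
316 179
296 [180, 183, 183, 181, 181, 180, 180, 181, 180, 177, 176, 180, 181, 181, 183, 184, 182, 181, 186, 181, 165, 188, 187, 187, 187, 187, 187, 187, 187, 187, 187, 187, 187, 187, 187, 187, 187, 187, 187, 187, 187, 187, 187, 187, 187]
316 [181, 181, 183, 184, 183, 182, 182, 184, 184, 183, 185, 183, 182, 185, 187, 184, 183, 182, 179, 172, 171, 193, 193, 193, 193, 193, 193, 193, 193, 193, 193, 193, 193, 193, 193, 193, 193, 193, 193, 193, 193, 193, 193, 193, 193]
336 [184, 183, 182, 183, 187, 188, 186, 184, 184, 184, 184, 184, 183, 181, 181, 182, 184, 185, 185, 179, 167, 186, 186, 185, 186, 186, 186, 186, 186, 186, 186, 186, 186, 186, 186, 186, 186, 187, 187, 187, 186, 186, 187, 187, 187]
189 [185, 185, 185, 185, 182, 183, 187, 185, 179, 137, 123, 124, 116, 101, 105, 81, 142, 194, 191, 190, 173, 185, 186, 189, 188, 187, 187, 185, 187, 188, 187, 185, 186, 185, 185, 187, 187, 187, 188, 192, 193, 192, 189, 189, 188, 186, 187, 190, 191, 187, 186, 190, 190, 190, 188, 186, 186, 188, 185, 186, 186, 187, 190, 193, 195, 193, 172, 108, 106, 106, 150, 183, 185, 186, 183, 182, 186, 186, 184, 181]
204 [184, 183, 182, 183, 183, 181, 182, 185, 185, 165, 131, 127, 102, 105, 106, 106, 108, 107, 107, 107, 137, 184, 186, 189, 188, 187, 187, 185, 186, 188, 187, 186, 186, 185, 185, 187, 188, 188, 190, 192, 193, 192, 188, 188, 188, 186, 188, 191, 191, 186, 186, 190, 190, 190, 188, 186, 186, 187, 185, 185, 185, 188, 174, 109, 107, 107, 105, 106, 107, 105, 131, 177, 181, 183, 184, 184, 184, 183, 182, 183]
```

The blank's end is seen at row ~180.5 against 179.2 predicted for home, so within about 1 mm. As a check I'll give the end face a gentle nudge with shut fingers.

carry_out(commands=[[0,0,0,30,0,0,-1],[0,0,0,60,0,0,-1],[0,0,0,88,0,0,-1],[0,0,0,88,0,0,-1],[0,0,0,88,0,0,-1],[0,0,0,88,0,30,-1],[0,0,0,88,0,60,-1],[0,0,0,88,0,90,-1],[0,0,0,88,0,107,-1],[0,0,0,84,0,107,-1],[0,0,0,78,0,107,-1],[0,0,0,72,0,107,-1],[0,0,0,68,0,107,-1],[0,0,0,66,0,107,-1],[0,0,0,64,0,107,-1],[0,0,0,64,0,107,-1]])

```text
time_s: 34.6
ee_pos: [643.6, -247.8, 138.3]
ee_rot: [180.0, -30.0, 4.1]
force: [-0.0, -0.1, -0.1]
gripper_width: 0.8
gripper_force: 0.0
```

```bash
python3 chk.py
```

```text
34.6 F nest [-0.07 -0.13 -0.06] TCP nest [169.   -0.2   4.4] [179.99 -30.03   4.09] [-29.8  21.5 103.9  31.   32.9  33. ] 0.8463708834384023 0.0
```

carry_out(commands=[[0,0,0,-1,0,0,-1],[0,0,0,-2,0,0,-1],[0,0,0,-3,0,0,-1],[0,0,0,-3,0,0,-1]])

```text
time_s: 35.0
ee_pos: [642.0, -248.1, 137.2]
ee_rot: [180.0, -30.1, 4.1]
force: [3.3, 0.7, 0.8]
gripper_width: 0.7
gripper_force: 1.5
```

```bash
python3 chk.py
```

```text
35.0 F nest [ 3.31  0.42 -1.02] TCP nest [167.   -0.3   4.2] [179.97 -30.11   4.08] [-30.   21.4 104.2  31.3  32.6  32.6] 0.7098712972031375 1.4897293411195278
```

carry_out(commands=[[0,0,0,-1,0,0,-1],[0,0,0,-2,0,0,-1],[0,0,0,-3,0,0,-1],[0,0,0,-4,0,0,-1],[0,0,0,-4,0,0,-1]])

```text
time_s: 35.5
ee_pos: [641.5, -249.3, 138.2]
ee_rot: [179.8, -30.5, 4.1]
force: [8.5, 1.7, 4.0]
gripper_width: 0.3
gripper_force: 5.2
```

```bash
python3 chk.py
```

```text
35.5 F nest [ 9.5   1.1  -0.83] TCP nest [167.   -1.5   5.4] [179.79 -30.49   4.06] [-30.1  21.3 104.5  32.   32.2  31.9] 0.2901352045862864 5.169724524021149
```

Firm contact with no motion: the blank is home. Back off, go up and move over the plunger.

carry_out(commands=[[0,0,0,10,0,0,-1],[0,0,0,18,0,0,-1],[0,0,0,18,0,-35,-1],[0,0,0,18,0,-70,-1],[0,0,0,18,0,-106,-1],[0,0,0,-10,0,-106,-1],[0,0,0,-40,0,-106,-1],[0,0,0,-70,0,-106,-1],[0,0,0,-100,0,-106,-1],[0,0,0,-125,0,-106,-1],[0,0,0,-142,0,-106,-1],[0,0,0,-142,0,-106,-1],[0,0,0,-142,0,-106,-1],[0,0,0,-142,0,-106,-1]])

```text
time_s: 36.9
ee_pos: [463.3, -261.2, 156.0]
ee_rot: [179.9, -30.1, 4.2]
force: [-0.1, -0.1, -0.4]
gripper_width: 0.4
gripper_force: 0.0
```

```bash
python3 chk.py
```

```text
36.9 F nest [-0.28 -0.1  -0.32] TCP nest [ 21.3  -0.6 110.2] [179.93 -30.06   4.16] [-44.4   8.8 119.5  38.4  37.1  13.3] 0.3505302642524519 0.0
```

Joints are comfortable. Descend, feel the head, then press.

carry_out(commands=[[0,0,0,0,0,12,-1],[0,0,0,0,0,24,-1],[0,0,0,0,0,32,-1],[0,0,0,0,0,37,-1],[0,0,0,0,0,40,-1],[0,0,0,0,0,42,-1],[0,0,0,0,0,42,-1],[0,0,0,0,0,42,-1]])

```text
time_s: 37.7
ee_pos: [482.7, -258.8, 119.0]
ee_rot: [-179.9, -30.0, 4.1]
force: [-5.4, 2.7, 3.0]
gripper_width: 0.5
gripper_force: 2.8
```

```bash
python3 chk.py
```

```text
37.7 F nest [-2.98  3.1   5.22] TCP nest [19.7  0.5 68.3] [-179.95  -29.99    4.11] [-42.3  13.  120.9  43.2  31.9   9.1] 0.46986756617387565 2.842185292392969
```

carry_out(commands=[[0,0,0,0,0,3,-1],[0,0,0,0,0,6,-1],[0,0,0,0,0,9,-1],[0,0,0,0,0,12,-1],[0,0,0,0,0,14,-1],[0,0,0,0,0,14,-1]])

```text
time_s: 38.3
ee_pos: [488.7, -258.4, 108.7]
ee_rot: [179.9, -30.1, 4.2]
force: [-22.8, 1.4, 22.9]
gripper_width: 0.5
gripper_force: 15.2
```

```bash
python3 chk.py
```

```text
38.3 F nest [-8.13  2.99 31.15] TCP nest [19.8  0.4 56.4] [179.93 -30.06   4.22] [-41.7  14.2 121.3  45.1  30.5   7.4] 0.4762908740364778 15.157097508272273
```

carry_out(commands=[[0,0,0,0,0,1,-1],[0,0,0,0,0,2,-1],[0,0,0,0,0,3,-1],[0,0,0,0,0,3,-1],[0,0,0,0,0,3,-1],[0,0,0,0,0,3,-1]])

```text
time_s: 38.9
ee_pos: [489.0, -258.3, 108.6]
ee_rot: [179.8, -30.2, 4.4]
force: [-44.5, 3.6, 48.7]
gripper_width: 0.6
gripper_force: 32.1
```

```bash
python3 chk.py
```

```text
38.9 F nest [-13.86   6.73  64.25] TCP nest [19.9  0.4 56.2] [179.79 -30.16   4.35] [-41.7  14.2 121.4  45.3  30.3   7.1] 0.5540389665705782 32.09012014765449
```

The plunger is at its stop: force is well above 14 N and travel halted at z 56, so 14 mm. Release and retreat.

carry_out(commands=[[0,0,0,0,0,-3,-1],[0,0,0,0,0,-6,-1],[0,0,0,0,0,-12,-1],[0,0,0,0,0,-20,-1],[0,0,0,0,0,-40,-1],[0,0,0,0,0,-70,-1],[0,0,0,0,0,-100,-1],[0,0,0,0,0,-100,-1],[0,0,0,0,0,-100,-1],[0,0,0,0,0,-100,-1],[0,0,0,0,0,-100,-1]])

```text
time_s: 40.0
ee_pos: [441.7, -261.7, 189.5]
ee_rot: [-179.9, -29.9, 4.1]
force: [-0.5, -0.3, -0.4]
gripper_width: 0.9
gripper_force: 0.0
```

```bash
python3 chk.py; python3 - <<'E'
from workcell import *
print(workorder.job_done())
E
```

```text
40.0 F nest [-0.59 -0.29 -0.07] TCP nest [ 19.3   0.4 149.9] [-179.87  -29.92    4.06] [-46.7   5.1 118.1  35.   42.5  16. ] 0.8740376091427475 0.0
the job is handed in; nothing more can be done
None
```

I pushed the blank home against the stop, pressed the plunger to its stop, held it about half a second and released it, then handed the job in at about 40 s; contact forces and positions confirmed the blank home and the plunger at its stop, but I did not check by camera that it sprang back, and no verdict came back.

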